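Unfold the lid press crank and press a candle tin's lid home

ROBOT

A 6-joint arm with a two-finger parallel gripper is mounted at the origin on the work surface. World frame = base frame: x ahead of the robot, y to its left, z up, the work surface at z = 0. Lengths are in mm, angles in rad, forces in N, time in s.
With the tool pointing down it reaches from about 275 to 1000 mm from the base axis. Payload 8.4 kg.
Tool frame: the origin (TCP) lies on the centre line of the jaws, within the pads' length; the fingertips stand r.tip_reach ahead of it and the grasp point (between the pads) lies 11 mm behind it (r.tip_reach is the distance from the TCP to the fingertips, in mm); z points along the fingers, y is the line along which they close (so a half turn about z gives the same grasp; the last joint's range is limited). The gripper opens to 85 mm and grips with 20 to 120 N. Pads are 22 mm wide; open, the fingers measure 114 mm over their backs; the gripper's body (76 mm by 85 mm) begins 54 mm behind the grasp point. The pads swing forward as they close: fully open they stand 13 mm farther back than shut.
Start: joints at [-1.21, 0.353, 1.633, -0, 1.155, -0.002], TCP at [221.807, -584.32, 211.181] pointing down, gripper open.
Joint ranges: [-2.63, 2.63], [-0.92, 2.1], [0.06, 2.66], [-1.3, 4.44], [0, 2.69], [-3.02, 3.02]. Speed limits (rad/s): [2.22, 2.22, 2.79, 3.14, 3.14, 3.14].

INTERFACE

Orientations are given as [roll, pitch, yaw] about the fixed x, y, z axes, in that order (R = Rz(yaw) Ry(pitch) Rx(roll)).
In Python, from rig import r gives the robot as it stands.
- The arm moves only by the tool carry_out, never from a script. Its argument "targets" is a list of rows, each an object with "dp": the shift along the tool's x, y, z in mm, a list of three; "yaw": the turn about the tool's z in degrees. A call has 1 to 12 rows; each row is the pose to reach, as a shift and turn from the pose commanded when the call began, along the tool's axes at that moment; what a row does not reach only later rows make up. A row lasts 1/8 s, in which the tool goes at most 62.5 mm and 10.7 degrees, less where a joint would pass 70% of its speed; a pose out of reach is approached as far as the arm can. A call with a gripper value outside its range is refused whole. "fingers" is the opening, from -1 (shut) to 1 (fully open), so that 0 is half open, set as the call begins (left out, the last holds). The fingers move at their own pace and stop on an object; "grip_force" is the grip in N (left out, the last holds). Time passes only in rows, so rows that repeat a pose let the fingers close. It gives the time, the measured TCP pose, the force, the opening and the grip force at its end, in the units of the state.
- r.sense(): the state, without advancing time (a new reading comes with each control period).
- r.grab_frame(name): name is "side" or "top" or "wrist"; returns the picture (400x640x3 uint8, red, green, blue); there is no depth.
- r.get_calibration(name): a dict with "fx", "fy", "cx", "cy" (pixels), "dist_coeffs" ([k1, k2, p1, p2, k3] as OpenCV has them; the pictures are not rectified), "rvec" (rotation vector, rad) and "tvec" (3), from world to camera coordinates, as OpenCV has them. Camera axes: x right, y down, z forward; pixel columns grow to the right and rows downward; lengths in mm; the calibration is good to about 2 mm. A picture is of the moment at which its call begins: read the wrist's pose just before it. get_calibration takes no time and is no camera call; for the wrist camera it gives the pose at the moment of the call.
- r.sign_off(): hands the job in; it is judged then, once.
The state is a dict: "clock": time; "qpos": joint angles; "qvel": joint speeds; "joint_efforts": joint torques, N m; "eef_pos": TCP position; "tcp_rot": TCP orientation; "contact_force": force on the tool from outside, world axes, zero at the start; "wrist_torque": the same for the moment, N m; "opening": opening from 0.0 (shut) to 1.0 (fully open); "grasp_force": force on a finger pad.
Only numpy, scipy, OpenCV 4.12 (cv2) and the standard library are available. Lean on these libraries where they do the work, as an engineer would, in place of code of your own. Each camera call takes 0.05 s, during which the arm holds its last target. There are 200 camera calls.

TASK

The lid on the candle tin under the green lid press is still standing proud. Swing the press's folded red crank handle fully upright, then turn the crank clockwise (seen from above) until the lid is pressed fully home on the tin, gently: stop as soon as you feel the crank firm up, because pressing on dents the tin. Then wind the press back until its foot is at least a centimetre clear of the lid, and leave the tin on the press, the handle upright, and the other candle tins where they are.

Things in the scene. Friction and masses are not known exactly. Their poses are not given: they have to be found in the camera images.
- hub (a point): Top centre of the crank's hub, on the crank's vertical turning axis, 198 mm above the table. The press: a green base plate 180 x 220 x 20 mm fixed to the bench, two steel columns 170 mm apart and a green bridge 46 mm deep, 210 mm long, its top 165 mm above the table. The crank sits on a boss (radius 20, then 12 mm) on the bridge, its arm's underside 190 mm above the table and so 25 mm clear of the bridge; it turns without rising.
- knuckle (a point): Middle of the fold hinge at the outer end of the crank arm, 65 mm from the turning axis and 207 mm above the table. The steel arm is 12 mm wide and 8 mm thick, its top at 198 mm; two cheeks at the knuckle are 22 mm over their outsides and reach up to 214 mm. The fold hinge's axis is horizontal, square to the arm.
- grip (a point): Point on the centre line of the red handle, 42 mm from the fold hinge. The handle is a round, freely revolving red sleeve, 18 mm across, that covers 12 to 62 mm from the hinge. Folded it lies level along the top of the arm, pointing inward over the hub; swung up it stands on the outer end of the arm. It can be pinched across from above (fingers may straddle the arm) and keeps turning between the pads.
- fold (a joint): Fold angle of the red handle: 0 = folded flat along the arm, 1.571 = fully upright against its stop. Stiff hinge (0.08 N m) which stays where it is left.
- crank (a joint): Turn of the crank: grows clockwise seen from above, which lowers the ram by 8 mm per radian; turning back raises it. It starts between 0 and 0.6 and is stopped at -0.05 and 4.3. Turning freely takes about 1 N at the upright handle; pushing the lid down takes about 4 N more; once the lid is home the force climbs steeply, and at about 11 N more than turning freely the tin dents.
- ram: The press ram, a steel rod under the bridge that goes straight down. Its foot, 60 mm across and faced with black rubber that gives about 1 mm per 150 N, is screwed on by hand, not always equally far: the rubber's pressing face lies 3 to 11 mm below this origin. z up.
- tin: The metal candle tin (76 mm across) standing on the press base under the foot. Origin: centre of its underside, z up. Loose.
- lid_top (a point): Centre of the top of the tin's steel lid (78 mm across). Fully home it lies 52 mm above the tin's underside; at the start it stands 3 to 6 mm higher. The lid is a stiff push fit and stays where it is pushed.
- candle0: Open candle tin, 75 mm across, 48 mm high, standing loose beside the press; leave alone. Origin: centre of its underside.
- candle1: Open candle tin, 75 mm across, 48 mm high, standing loose beside the press; leave alone. Origin: centre of its underside.
- candle2: Open candle tin, 75 mm across, 48 mm high, standing loose beside the press; leave alone. Origin: centre of its underside.
- candle3: Open candle tin, 75 mm across, 48 mm high, standing loose beside the press; leave alone. Origin: centre of its underside.
There are look-alikes about, which are no part of the job. There is more than one size of the tin; the one meant has the size given above.

How it is judged:
By the outcome, as a careful person would: the job done as asked, in the order asked, and still so for the second after the job is handed in, with the robot touching nothing.
It also fails if it takes over 69 s, if anything falls off the work surface, if the arm or the gripper's body presses on something with over 40 N, if the wrist force passes 120 N, or if a joint passes its speed limit or range.

## Working session

There is one attempt and no reset: what is moved stays moved. The work goes in short steps, Python scripts to look and compute and a tool call to move; the robot and the scene stay as the last step left them, time stands still between calls to the robot, and variables do not carry over. Pictures are saved under pics/ and viewed, at most 10 in all, crops included, and the job is handed in when it is done.

Besides the shell and the picture viewer there is one more tool, called after "Request:" as name(argument=value, ...) on one line, values as JSON. carry_out: Moves the arm, as the interface text tells. Its arguments: {"type":"object","properties":{"targets":{"type":"array","items":{"type":"object","properties":{"dp":{"type":"array","items":{"type":"number"}},"yaw":{"type":"number"}}}},"fingers":{"type":"number"},"grip_force":{"type":"number"}},"required":["targets"]}

```bash
mkdir -p pics; python3 - <<'E'
from rig import r
import cv2,numpy as np
s=r.sense();print(s, r.tip_reach)
a=r.grab_frame("top");b=r.grab_frame("side")
cv2.imwrite("pics/t0.png",a[:,:,::-1]);cv2.imwrite("pics/s0.png",b[:,:,::-1])
for n in("top","side","wrist"):
  print(n,r.get_calibration(n))
E
ls
```

```text
{'clock': 0.0, 'qpos': array([-1.21039864e+00,  3.53659290e-01,  1.63413514e+00,  3.74281313e-06,
        1.15516847e+00, -2.38262754e-03]), 'qvel': array([ 2.74278438e-04,  5.49166765e-05, -1.94118940e-04,  7.03785022e-04,
       -1.86380150e-04, -8.29418134e-04]), 'joint_efforts': array([-2.65359180e-03, -6.05263066e+01, -3.42067373e+01, -2.04922758e-04,
        9.26762063e-03, -5.06014175e-06]), 'eef_pos': array([ 221.63387521, -583.85433615,  210.45429831]), 'tcp_rot': array([-3.14022242e+00, -6.68685315e-06,  3.62778800e-01]), 'contact_force': array([0.34890414, 0.36949487, 0.05414609]), 'wrist_torque': array([ 0.0358956 , -0.01033587,  0.00866703]), 'grasp_force': 0.0, 'opening': 0.9982829667721201} 8.0
top {'fx': 462.45948296007157, 'fy': 462.45948296007157, 'cx': 318.9011597250772, 'cy': 198.3390764480682, 'dist_coeffs': array([0.03096306, 0.        , 0.        , 0.        , 0.        ]), 'rvec': array([ 2.11252289, -2.14293652,  0.17750571]), 'tvec': array([ 78.3287994 , 585.01048164, 951.6754782 ])}
side {'fx': 373.5790376967516, 'fy': 373.5790376967516, 'cx': 316.9970771934268, 'cy': 201.11779138598857, 'dist_coeffs': array([-0.07075325,  0.        ,  0.        ,  0.        ,  0.        ]), 'rvec': array([ 0.30991883, -2.77090636,  1.23324693]), 'tvec': array([583.37318036, 140.56737319, 756.95402802])}
wrist {'fx': 280.79360522885963, 'fy': 280.79360522885963, 'cx': 320.02337907679237, 'cy': 197.83358953121504, 'dist_coeffs': array([0.01275506, 0.        , 0.        , 0.        , 0.        ]), 'rvec': array([-2.3646454 ,  1.6300399 ,  0.25841614]), 'tvec': array([-624.46669085,  -39.88094448,  380.66392081])}
pics
```

View pics/t0.png

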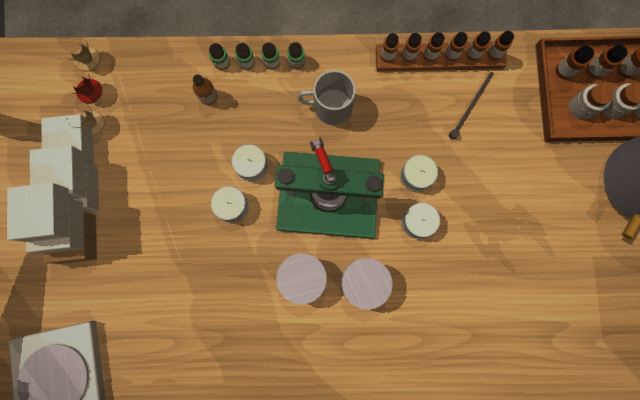

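View pics/s0.png

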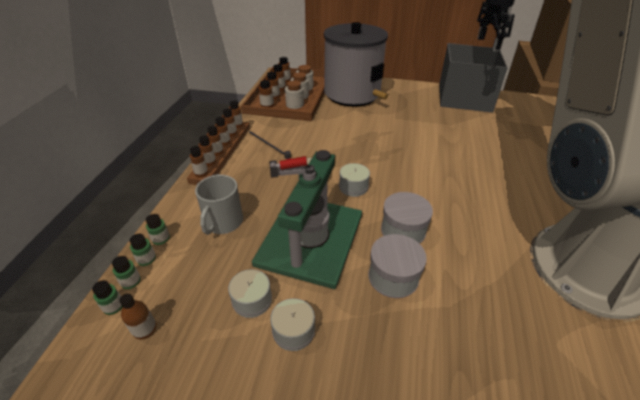

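The top view shows one press: green bridge about (330,178), red handle about (324,162), knuckle about (318,147) and hub about (330,180). Open candles are at (249,162), (229,204), (420,173) and (422,220). Look-alikes are the two larger lidded tins at (301,279) and (367,284), and the tin on the scale at (55,380). Other red things are the red item at (88,90), which isn't a crank, and the bottles. I choose the tin under the foot at (328,198) and check it in a close crop.

```bash
cat > h.py <<'E'
from rig import r
import cv2,numpy as np
def ray(c,uv):
    K=np.array([[c['fx'],0,c['cx']],[0,c['fy'],c['cy']],[0,0,1]])
    n=cv2.undistortPoints(np.array([[uv]],float),K,np.array(c['dist_coeffs']))[0,0]
    R=cv2.Rodrigues(np.array(c['rvec']))[0]
    return -R.T@np.array(c['tvec']), R.T@np.array([n[0],n[1],1])
def atz(c,uv,z):
    o,d=ray(c,uv); return o+d*(z-o[2])/d[2]
def proj(c,P):
    K=np.array([[c['fx'],0,c['cx']],[0,c['fy'],c['cy']],[0,0,1]])
    return cv2.projectPoints(np.array(P,float).reshape(-1,1,3),np.array(c['rvec']),np.array(c['tvec']),K,np.array(c['dist_coeffs']))[0][:,0]
E
python3 - <<'E'
from h import *
a=cv2.imread("pics/t0.png");b=cv2.imread("pics/s0.png")
A=cv2.resize(a[130:240,260:400],None,fx=5,fy=5,interpolation=2)[:, :]
B=cv2.resize(b[140:260,245:375],None,fx=5,fy=5,interpolation=2)
cv2.imwrite("pics/c0.png",A);cv2.imwrite("pics/c1.png",B)
c=r.get_calibration("top")
for n,uv,z in [("knuckle",(318,147),207),("hub",(330,180),198),("colL",(286,176),165),("colR",(374,183),165),("plate",(277,234),20),("plate2",(376,237),20)]: print(n,atz(c,uv,z).round(1))
E
```

```text
knuckle [655.8  69.4 207. ]
hub [594.6  48.  198. ]
colL [611.  132.4 165. ]
colR [594.5 -37.2 165. ]
plate [513.  163.7  20. ]
plate2 [503.3 -54.3  20. ]
```

View pics/c0.png

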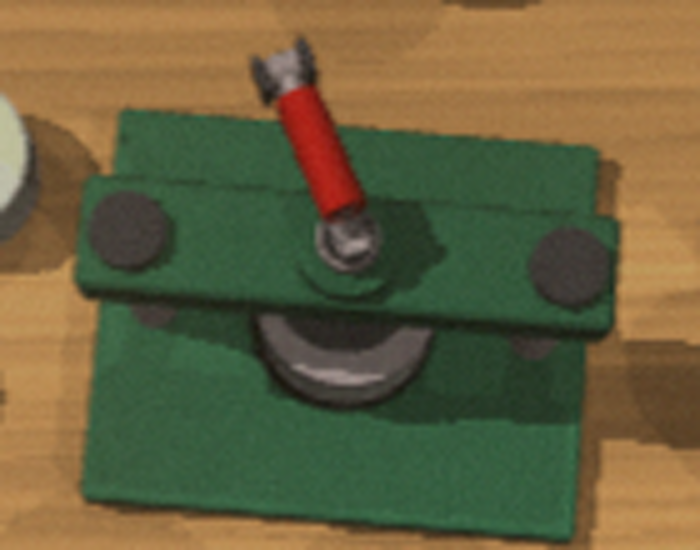

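View pics/c1.png

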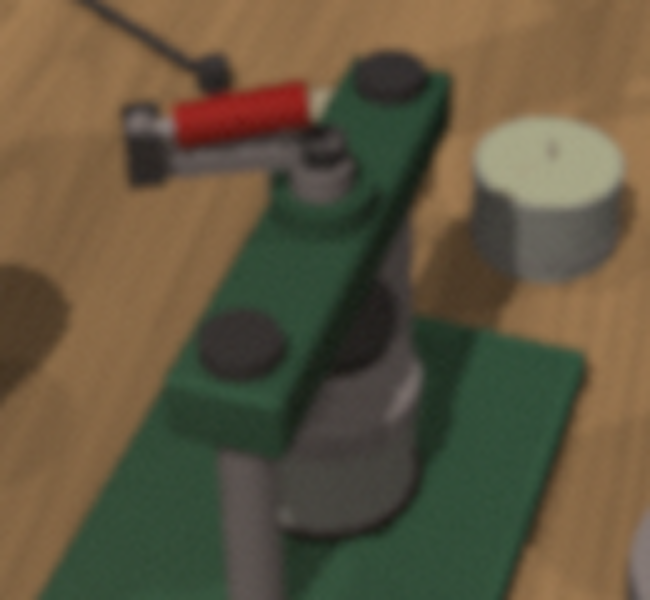

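```bash
python3 - <<'E'
from h import *
c=r.get_calibration("top");d=r.get_calibration("side");w=r.get_calibration("wrist")
k=atz(c,(316.8,144.6),209);h=atz(c,(329.2,178),198)
print(k,h,np.linalg.norm((k-h)[:2]),np.degrees(np.arctan2(*(k-h)[1::-1])))
print([atz(c,(260+u/5,130+v/5),z).round(1) for u,v,z in [(128,231,168),(570,266,168)]])
print(((proj(d,[k,h])-[245,140])*5).round())
R=cv2.Rodrigues(w['rvec'])[0];print("wristcam",-R.T@w['tvec'],R)
s=r.sense();from scipy.spatial.transform import Rotation as Q;print(Q.from_euler('xyz',s['tcp_rot']).as_matrix().round(3))
E
```

```text
[659.88821783  71.59871808 209.        ] [598.46620967  49.46098108 198.        ] 65.289681309658 19.820190697985236
[array([609.9, 132.9, 168. ]), array([593.5, -36.9, 168. ])]
[[149. 126.]
 [329. 137.]]
wristcam [ 296.59497581 -555.41712488  374.16225897] [[ 3.55710627e-01 -9.34596082e-01 -3.36652726e-04]
 [-8.88873721e-01 -3.38419776e-01  3.08829345e-01]
 [-2.88744625e-01 -1.09554638e-01 -9.51117407e-01]]
[[ 0.935  0.355 -0.   ]
 [ 0.355 -0.935  0.001]
 [ 0.    -0.001 -1.   ]]
```

Request:
carry_out(targets=[{"dp": [0, 0, -60], "yaw": 0}, {"dp": [50, -38, -89], "yaw": 0}, {"dp": [100, -76, -89], "yaw": 0}, {"dp": [150, -114, -89], "yaw": 0}, {"dp": [200, -152, -89], "yaw": 0}, {"dp": [250, -190, -89], "yaw": 0}, {"dp": [300, -228, -89], "yaw": 0}, {"dp": [350, -266, -89], "yaw": 0}, {"dp": [400, -304, -89], "yaw": 0}, {"dp": [450, -342, -89], "yaw": 0}, {"dp": [500, -380, -89], "yaw": 0}, {"dp": [550, -418, -89], "yaw": 0}])

```text
clock: 1.6
eef_pos: [583.5, -4.1, 300.0]
tcp_rot: [3.142, 0.0, 0.363]
contact_force: [0.2, -1.2, 0.8]
opening: 0.996
grasp_force: 0.0
```

Request:
carry_out(targets=[{"dp": [30, -22, 0], "yaw": 0}, {"dp": [54, -41, 0], "yaw": 0}, {"dp": [54, -41, 0], "yaw": 0}, {"dp": [54, -41, 0], "yaw": 0}, {"dp": [54, -41, 0], "yaw": 0}])

```text
clock: 2.22
eef_pos: [618.3, 50.5, 300.2]
tcp_rot: [3.142, 0.0, 0.362]
contact_force: [0.8, 0.0, -1.0]
opening: 0.998
grasp_force: 0.0
```

```bash
python3 - <<'E'
from h import *
s=r.sense();print(s['clock'],s['eef_pos'],s['tcp_rot'],s['qpos'],s['contact_force'])
w=r.get_calibration("wrist");a=r.grab_frame("wrist")
cv2.imwrite("pics/w0.png",a[:,:,::-1]);import pickle;pickle.dump(w,open("w0.pkl","wb"))
print(proj(w,[[598.5,49.5,198],[659.9,71.6,209],[623.9,58.7,207]]))
E
```

```text
2.225 [618.27412834  50.45586486 300.20329325] [3.14150180e+00 3.22537519e-04 3.61816073e-01] [ 7.91127259e-02  2.77039915e-01  1.54044607e+00 -1.82736250e-04
  1.32439106e+00  1.28813756e+00] [ 0.81183245  0.00935619 -0.96631169]
[[313.85808478 209.76604612]
 [314.36910433 146.04091046]
 [313.90958748 186.38819131]]
```

View pics/w0.png

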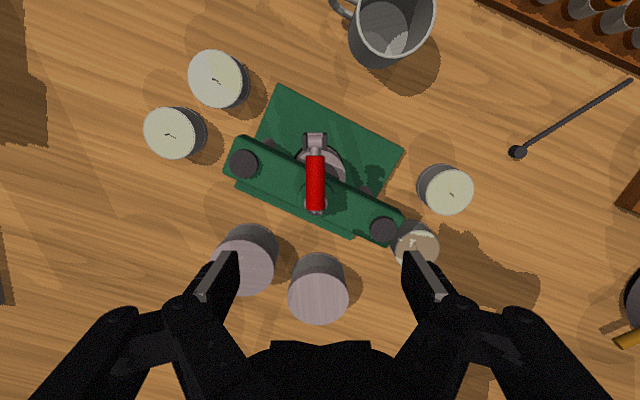

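The wrist view shows the folded handle at (315,183), the knuckle at (315,141), and the hub under the handle's end at about (316,207). The jaw's x axis lies along the arm. Hub estimate is about (601, 48.6) and the knuckle about (662, 71.4), 65 mm apart, which matches the given size.

Request:
carry_out(targets=[{"dp": [11, -4, 30]}, {"dp": [11, -4, 60]}, {"dp": [11, -4, 85]}, {"dp": [11, -4, 102]}, {"dp": [11, -4, 102]}], fingers=0)

```text
schema error: expected keys dp, yaw
```

Request:
carry_out(targets=[{"dp": [0, 0, 0]}, {"dp": [0, 0, 0]}, {"dp": [0, 0, 0]}, {"dp": [0, 0, 0]}, {"dp": [0, 0, 0]}, {"dp": [0, 0, 0]}], fingers=-1, grip_force=30)

```text
schema error: expected keys dp, yaw
```

```bash
python3 - <<'E'
from h import *
print(r.sense())
a=r.grab_frame("wrist");b=r.grab_frame("side")
cv2.imwrite("pics/m1.png",np.hstack([cv2.resize(a[80:320,200:440],None,fx=1.65,fy=1.65),cv2.resize(b[100:260,230:390],(396,396))])[:,:,::-1])
E
```

```text
{'clock': 2.275, 'qpos': array([ 7.91198056e-02,  2.76968233e-01,  1.54026687e+00, -1.29887313e-04,
        1.32439497e+00,  1.28822580e+00]), 'qvel': array([ 4.75896792e-05,  2.69594559e-04, -3.96337916e-03, -5.92557569e-05,
       -3.24859115e-04,  9.06730998e-04]), 'joint_efforts': array([ 2.67733801e-01, -5.76647508e+01, -3.71036589e+01,  9.65186191e-03,
       -7.65567006e-05, -5.93685967e-03]), 'eef_pos': array([618.36693827,  50.4862816 , 300.33109246]), 'tcp_rot': array([3.14148212e+00, 7.10560885e-05, 3.61722012e-01]), 'contact_force': array([0.37287384, 0.25110069, 0.81511891]), 'wrist_torque': array([-0.00127169, -0.04485728,  0.01816653]), 'grasp_force': 0.0, 'opening': 0.999177279488759}
```

View pics/m1.png

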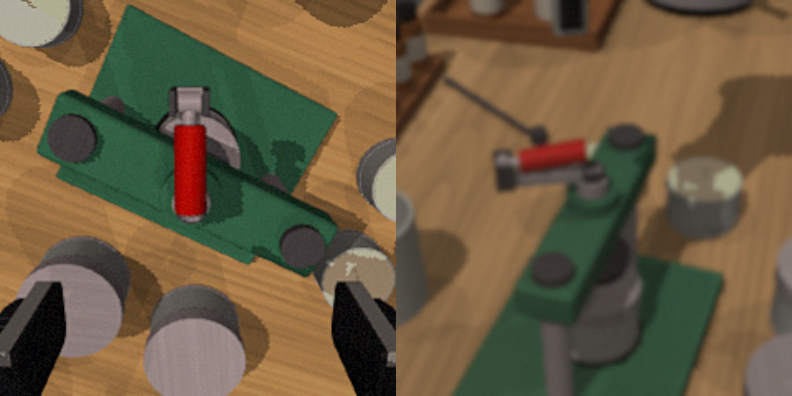

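Nothing moved, because rows need yaw. The crops show the handle still folded and the jaws clear of the candle tins at their height.

Request:
carry_out(targets=[{"dp": [11, -4, 30], "yaw": 0}, {"dp": [11, -4, 60], "yaw": 0}, {"dp": [11, -4, 85], "yaw": 0}, {"dp": [11, -4, 102], "yaw": 0}, {"dp": [11, -4, 102], "yaw": 0}], fingers=0)

```text
clock: 3.0
eef_pos: [626.9, 58.8, 197.2]
tcp_rot: [-3.141, 0.002, 0.362]
contact_force: [0.0, 0.3, -0.4]
opening: 0.503
grasp_force: 0.0
```

Request:
carry_out(targets=[{"dp": [0, 0, 0], "yaw": 0}, {"dp": [0, 0, 0], "yaw": 0}, {"dp": [0, 0, 0], "yaw": 0}, {"dp": [0, 0, 0], "yaw": 0}, {"dp": [0, 0, 0], "yaw": 0}, {"dp": [0, 0, 0], "yaw": 0}], fingers=-1, grip_force=30)

```text
clock: 3.75
eef_pos: [627.8, 59.1, 198.3]
tcp_rot: [3.142, -0.0, 0.363]
contact_force: [1.2, -0.1, 0.9]
opening: 0.002
grasp_force: 0.6
```

```bash
python3 - <<'E'
from h import *
s=r.sense();print(s['qpos'],s['eef_pos'],s['contact_force'],s['wrist_torque'])
a=r.grab_frame("wrist");b=r.grab_frame("side")
cv2.imwrite("pics/m2.png",np.hstack([cv2.resize(a[80:320,200:440],None,fx=1.65,fy=1.65),cv2.resize(b[100:260,230:390],(396,396))])[:,:,::-1])
E
```

```text
[9.14586641e-02 3.73215096e-01 1.63385954e+00 4.69564020e-05
 1.13416028e+00 1.29939446e+00] [627.7705334   59.09747581 198.29560916] [ 1.15757284 -0.06178968  0.87310832] [ 0.02339202 -0.15161072  0.01546271]
```

View pics/m2.png

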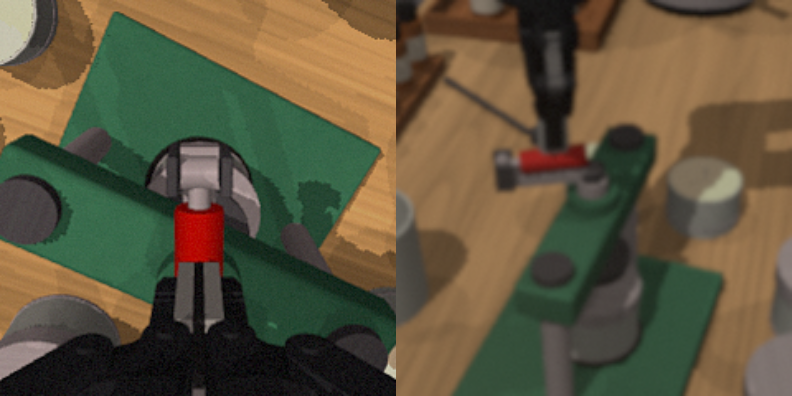

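```bash
python3 - <<'E'
from h import *
d=r.get_calibration("side");w=r.get_calibration("wrist")
p=r.sense()['eef_pos']
f=lambda c,P,o,s:((proj(c,P)-o)*s).round()
P=[p-[0,0,8],p,p+[0,0,11],[661.8,71.4,209],[601,49,198]]
print("side",f(d,P,[230,100],396/160)+[396,0]);print("wrist",f(w,P,[200,80],1.65))
b=r.grab_frame("side")[120:200,260:340]; a=r.grab_frame("wrist")[150:310,240:400]
cv2.imwrite("pics/m3.png",np.hstack([cv2.resize(a,(400,400),interpolation=2),cv2.resize(b,(400,400),interpolation=2)])[:,:,::-1])
E
```

```text
side [[555. 178.]
 [554. 169.]
 [554. 157.]
 [504. 161.]
 [593. 166.]]
wrist [[198. 252.]
 [198. 261.]
 [198. 274.]
 [200. 179.]
 [198. 324.]]
```

View pics/m3.png

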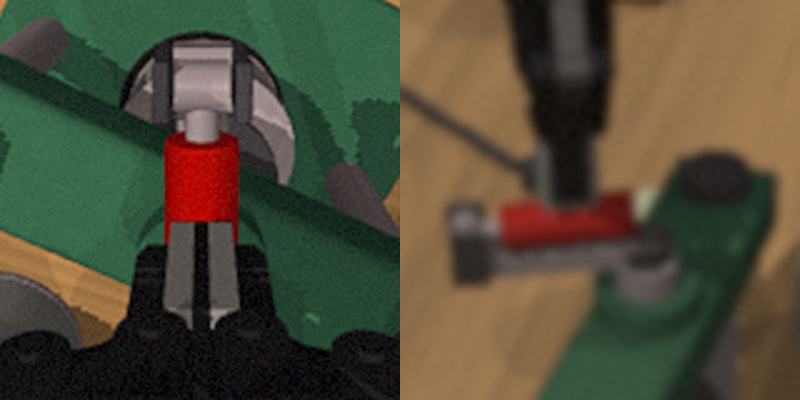

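The crops show the shut pads resting just above the red handle, with tips at about (565,205) in the right crop, level with the handle's top. They passed over it, so the tips really sit about 18 mm higher than I assumed. I'll reopen and go lower.

Request:
carry_out(targets=[{"dp": [0, 0, -5], "yaw": 0}, {"dp": [0, 0, -5], "yaw": 0}, {"dp": [0, 0, -5], "yaw": 0}, {"dp": [0, 0, 0], "yaw": 0}, {"dp": [0, 0, 7], "yaw": 0}, {"dp": [0, 0, 14], "yaw": 0}, {"dp": [0, 0, 14], "yaw": 0}], fingers=0)

```text
clock: 4.82
eef_pos: [627.0, 59.0, 183.2]
tcp_rot: [-3.141, 0.002, 0.363]
contact_force: [1.0, 0.5, 0.1]
opening: 0.501
grasp_force: 0.0
```

Request:
carry_out(targets=[{"dp": [0, 0, 0], "yaw": 0}, {"dp": [0, 0, 0], "yaw": 0}, {"dp": [0, 0, 0], "yaw": 0}, {"dp": [0, 0, 0], "yaw": 0}], fingers=-1, grip_force=30)

```text
clock: 5.32
eef_pos: [627.8, 59.0, 184.4]
tcp_rot: [3.141, -0.0, 0.363]
contact_force: [0.9, -1.1, 0.1]
opening: 0.193
grasp_force: 32.0
```

Request:
carry_out(targets=[{"dp": [0, 0, 0], "yaw": 0}, {"dp": [0, 0, 0], "yaw": 0}, {"dp": [0, 0, 6], "yaw": 0}, {"dp": [0, 0, 6], "yaw": 0}], fingers=-0.2)

```text
clock: 5.82
eef_pos: [627.2, 59.0, 177.4]
tcp_rot: [-3.141, 0.001, 0.363]
contact_force: [-0.2, 0.2, 0.5]
opening: 0.401
grasp_force: 0.0
```

Request:
carry_out(targets=[{"dp": [0, 0, 0], "yaw": 0}, {"dp": [0, 0, 0], "yaw": 0}, {"dp": [0, 0, 0], "yaw": 0}, {"dp": [0, 0, 0], "yaw": 0}], fingers=-1, grip_force=30)

```text
clock: 6.32
eef_pos: [627.6, 59.0, 178.1]
tcp_rot: [3.142, 0.0, 0.363]
contact_force: [0.8, -0.2, -0.8]
opening: 0.197
grasp_force: 30.9
```

```bash
python3 - <<'E'
from h import *
s=r.sense();print(s['clock'],s['eef_pos'],s['contact_force'],s['grasp_force'],s['opening'])
L=38
for t in np.radians([15,30,45,60,75,90,95]): print(np.round([L*(1-np.cos(t)),0,-L*np.sin(t)],1))
E
```

```text
6.325 [627.59232445  58.98902944 178.14876435] [ 0.83883973 -0.15621603 -0.77390485] 30.93938648700714 0.19697822641213242
[ 1.3  0.  -9.8]
[  5.1   0.  -19. ]
[ 11.1   0.  -26.9]
[ 19.    0.  -32.9]
[ 28.2   0.  -36.7]
[ 38.   0. -38.]
[ 41.3   0.  -37.9]
```

Request:
carry_out(targets=[{"dp": [0.5, 0, -6], "yaw": 0}, {"dp": [2, 0, -12], "yaw": 0}, {"dp": [5, 0, -18], "yaw": 0}, {"dp": [8, 0, -23], "yaw": 0}, {"dp": [12, 0, -27], "yaw": 0}, {"dp": [18, 0, -31], "yaw": 0}, {"dp": [24, 0, -34], "yaw": 0}, {"dp": [30, 0, -35.5], "yaw": 0}, {"dp": [36, 0, -36], "yaw": 0}, {"dp": [36, 0, -36], "yaw": 0}])

```text
clock: 7.58
eef_pos: [662.3, 72.2, 214.9]
tcp_rot: [3.141, -0.002, 0.363]
contact_force: [-1.6, -1.7, -1.9]
opening: 0.16
grasp_force: 28.2
```

```bash
python3 - <<'E'
from h import *
s=r.sense();print(s['clock'],s['eef_pos'],s['contact_force'],s['wrist_torque'],s['grasp_force'],s['opening'])
b=r.grab_frame("side")[90:200,240:350]; a=r.grab_frame("wrist")[100:310,210:420]
cv2.imwrite("pics/m4.png",np.hstack([cv2.resize(a,(400,400),interpolation=2),cv2.resize(b,(400,400),interpolation=2)])[:,:,::-1])
E
```

```text
7.575 [662.30574573  72.16421458 214.93172677] [-1.61062514 -1.72227748 -1.94154017] [-0.36488485  0.36050291 -0.03846506] 28.247004747390747 0.16011859370763418
```

View pics/m4.png

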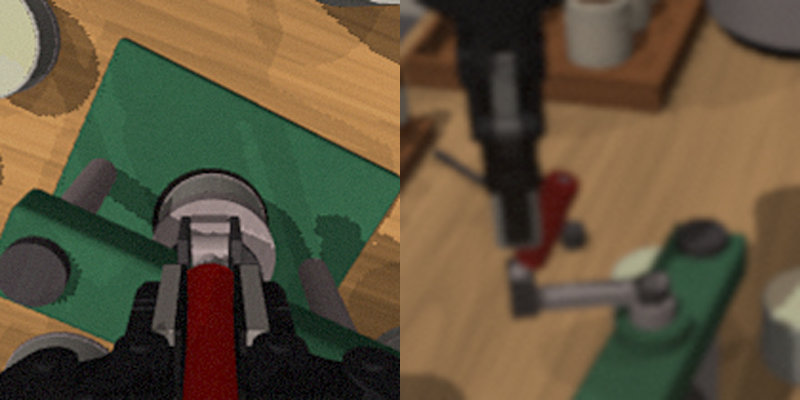

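The crops show the handle raised only about 60–65°, with its base at (525,260) and top at (560,180) in the right crop. The pads have slid to its outer edge, so I'll regrip further in and finish the swing.

Request:
carry_out(targets=[{"dp": [0, 0, 0], "yaw": 0}, {"dp": [0, 0, 0], "yaw": 0}, {"dp": [-8, 0, 0], "yaw": 0}, {"dp": [-16, 0, 0], "yaw": 0}, {"dp": [-16, 0, 0], "yaw": 0}], fingers=-0.2)

```text
clock: 8.3
eef_pos: [645.6, 65.9, 214.3]
tcp_rot: [-3.142, 0.0, 0.362]
contact_force: [0.0, -0.5, 0.7]
opening: 0.402
grasp_force: 0.0
```

Request:
carry_out(targets=[{"dp": [0, 0, 0], "yaw": 0}, {"dp": [0, 0, 0], "yaw": 0}, {"dp": [0, 0, 0], "yaw": 0}, {"dp": [0, 0, 0], "yaw": 0}], fingers=-1, grip_force=35)

```text
clock: 8.8
eef_pos: [646.4, 66.1, 214.4]
tcp_rot: [3.141, -0.0, 0.363]
contact_force: [-1.7, -1.0, 4.5]
opening: 0.198
grasp_force: 34.4
```

Request:
carry_out(targets=[{"dp": [4, 0, -2], "yaw": 0}, {"dp": [8, 0, -3.5], "yaw": 0}, {"dp": [12, 0, -4.5], "yaw": 0}, {"dp": [16, 0, -5], "yaw": 0}, {"dp": [16, 0, -5], "yaw": 0}])

```text
clock: 9.43
eef_pos: [659.3, 71.1, 217.5]
tcp_rot: [-3.141, 0.006, 0.363]
contact_force: [-5.4, -3.1, -1.7]
opening: 0.203
grasp_force: 34.5
```

Request:
carry_out(targets=[{"dp": [2, 0, 0], "yaw": 0}, {"dp": [4, 0, 0], "yaw": 0}, {"dp": [4, 0, 0], "yaw": 0}])

```text
clock: 9.8
eef_pos: [662.7, 72.4, 217.6]
tcp_rot: [-3.141, 0.006, 0.363]
contact_force: [-6.8, -3.2, -0.8]
opening: 0.198
grasp_force: 34.8
```

```bash
python3 - <<'E'
from h import *
s=r.sense();print(s['clock'],s['eef_pos'],s['contact_force'],s['wrist_torque'],s['grasp_force'],s['opening'])
b=r.grab_frame("side")[90:200,240:350]; a=r.grab_frame("top")[110:220,260:370]
cv2.imwrite("pics/m5.png",np.hstack([cv2.resize(a,(400,400),interpolation=2),cv2.resize(b,(400,400),interpolation=2)])[:,:,::-1])
E
```

```text
9.8 [662.66773341  72.40160146 217.59100601] [-6.76749704 -3.21277493 -0.77104207] [-0.71938477  1.39648876 -0.02492431] 34.84203100204468 0.19751813708077554
```

View pics/m5.png

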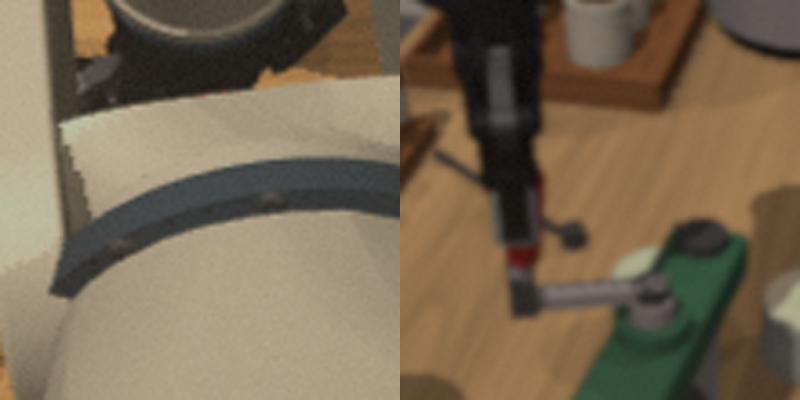

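The right crop shows the handle nearly upright at (520,230), held between the pads. The top view is blocked by the arm. I'll keep pushing outward by feel until it meets its stop.

Request:
carry_out(targets=[{"dp": [2, 0, 0], "yaw": 0}, {"dp": [2, 0, 0], "yaw": 0}])

```text
clock: 10.15
eef_pos: [664.7, 73.2, 217.6]
tcp_rot: [-3.141, 0.006, 0.363]
contact_force: [-6.6, -1.9, -1.1]
opening: 0.2
grasp_force: 35.0
```

Request:
carry_out(targets=[{"dp": [2, 0, 0], "yaw": 0}, {"dp": [2, 0, 0], "yaw": 0}])

```text
clock: 10.4
eef_pos: [666.5, 73.9, 217.5]
tcp_rot: [-3.141, 0.006, 0.363]
contact_force: [-5.7, -2.8, -1.8]
opening: 0.199
grasp_force: 35.1
```

Request:
carry_out(targets=[{"dp": [2, 0, 0], "yaw": 0}, {"dp": [2, 0, 0], "yaw": 0}])

```text
clock: 10.65
eef_pos: [668.3, 74.6, 217.4]
tcp_rot: [-3.141, 0.006, 0.363]
contact_force: [-6.7, -2.5, -1.8]
opening: 0.195
grasp_force: 35.2
```

```bash
cat > red.py <<'E'
from h import *
def red(n,show=True):
    c=r.get_calibration(n);a=cv2.cvtColor(r.grab_frame(n),cv2.COLOR_RGB2HSV)
    m=((a[...,0]<8)|(a[...,0]>172))&(a[...,1]>150)&(a[...,2]>40)
    m=m.astype(np.uint8)
    N,l,st,ce=cv2.connectedComponentsWithStats(m)
    out=[(st[i].tolist(),ce[i].round(1)) for i in range(1,N) if st[i][4]>4]
    return c,m,out
E
python3 - <<'E'
from red import *
s=r.sense();print(s['clock'],s['eef_pos'],s['contact_force'])
c,m,o=red("side");print(o)
for y in range(120,175):
    x=np.where(m[y,260:330])[0]+260
    if len(x):print(y,x.min(),x.max(),len(x),end='; ')
k=np.array([661.8,71.4,207]);u=np.array([.935,.355,0])
for t in (60,75,90): 
    t=np.radians(t);print(t,proj(c,[k+L*(np.sin(t)*np.array([0,0,1])-np.cos(t)*u) for L in (12,62)]).round(1).tolist())
c,m,o=red("wrist");print(o)
E
```

```text
10.65 [668.34664617  74.56744418 217.44428583] [-6.65736113 -2.51259671 -1.84678385]
[([274, 137, 3, 16, 23], array([275. , 144.9])), ([269, 155, 8, 8, 38], array([273.1, 159.5]))]
137 274 274 1; 138 274 274 1; 139 274 274 1; 140 274 275 2; 141 274 275 2; 142 274 275 2; 143 275 275 1; 144 275 275 1; 145 275 275 1; 146 275 275 1; 147 275 275 1; 148 275 276 2; 149 275 276 2; 150 275 276 2; 151 275 276 2; 152 276 276 1; 155 276 276 1; 156 275 276 2; 157 275 276 2; 158 272 276 5; 159 269 276 8; 160 269 276 8; 161 270 275 6; 162 270 275 6; 1.0471975511965976 [[276.8, 161.0], [289.4, 139.4]]
1.3089969389957472 [[275.1, 160.6], [280.5, 137.0]]
1.5707963267948966 [[273.4, 160.5], [271.1, 136.7]]
[([302, 237, 37, 77, 2099], array([320.2, 274.5]))]
```

The visible right edge of the handle in the side view (x 274 to 276 over rows 137–152) matches a 90° handle on the knuckle estimate, so it is upright. I'll open the jaws around it, centre them, and turn them −180° so the last joint has range to follow the crank clockwise.

Request:
carry_out(targets=[{"dp": [0, 0, 0], "yaw": 0}, {"dp": [0, 0, 0], "yaw": 0}, {"dp": [0, 0, 0], "yaw": 0}, {"dp": [-7, 0, -6], "yaw": 0}, {"dp": [-7, 0, -6], "yaw": -10}, {"dp": [-7, 0, -6], "yaw": -20}, {"dp": [-7, 0, -6], "yaw": -30}, {"dp": [-7, 0, -6], "yaw": -40}, {"dp": [-7, 0, -6], "yaw": -50}, {"dp": [-7, 0, -6], "yaw": -60}, {"dp": [-7, 0, -6], "yaw": -70}, {"dp": [-7, 0, -6], "yaw": -80}], fingers=0.4)

```text
clock: 12.25
eef_pos: [663.9, 72.8, 225.8]
tcp_rot: [3.141, 0.0, 1.765]
contact_force: [0.3, 0.3, 0.8]
opening: 0.699
grasp_force: 0.0
```

Request:
carry_out(targets=[{"dp": [0, 0, 0], "yaw": -10}, {"dp": [0, 0, 0], "yaw": -20}, {"dp": [0, 0, 0], "yaw": -30}, {"dp": [0, 0, 0], "yaw": -40}, {"dp": [0, 0, 0], "yaw": -50}, {"dp": [0, 0, 0], "yaw": -60}, {"dp": [0, 0, 0], "yaw": -70}, {"dp": [0, 0, 0], "yaw": -80}, {"dp": [0, 0, 0], "yaw": -90}, {"dp": [0, 0, 0], "yaw": -100}, {"dp": [0, 0, 0], "yaw": -100}])

```text
clock: 13.62
eef_pos: [664.0, 72.8, 225.7]
tcp_rot: [-3.141, 0.001, -2.78]
contact_force: [-0.3, 0.2, 0.3]
opening: 0.703
grasp_force: 0.0
```

```bash
python3 - <<'E'
from red import *
s=r.sense();print(s['clock'],s['eef_pos'],s['tcp_rot'],s['qpos'],s['contact_force'],s['opening'])
c,m,o=red("side");print(o)
for y in range(125,175):
    x=np.where(m[y,255:335])[0]+255
    if len(x):print(y,x.min(),x.max(),len(x),end='; ')
k=np.array([661.8,71.4,207]);u=np.array([.935,.355,0])
for n in ("side","wrist"):
  c=r.get_calibration(n)
  for t in (70,80,90): 
    t=np.radians(t);print(proj(c,[k+L*(np.sin(t)*np.array([0,0,1])-np.cos(t)*u) for L in (12,62)]).round(1).tolist())
c,m,o=red("wrist");print(o)
for y in range(100,330,8):
    x=np.where(m[y,200:440])[0]+200
    if len(x):print(y,x.min(),x.max(),len(x),end='; ')
E
```

```text
13.625 [663.96078694  72.80559339 225.73488265] [-3.14146835e+00  5.08380075e-04 -2.77997205e+00] [ 1.06967178e-01  4.06953901e-01  1.51997701e+00  8.29384923e-06
  1.21413844e+00 -1.82545261e+00] [-0.34496085  0.24046845  0.27916243] 0.7030878787831646
[([269, 159, 8, 4, 29], array([272.4, 160.4]))]
159 269 276 8; 160 269 276 8; 161 269 275 7; 162 270 275 6; [[275.7, 160.7], [283.6, 137.6]]
[[274.5, 160.5], [277.4, 136.7]]
[[273.4, 160.5], [271.1, 136.7]]
[[318.9, 221.3], [318.3, 226.7]]
[[318.9, 224.5], [318.4, 248.9]]
[[318.9, 227.5], [318.5, 269.4]]
[([303, 220, 35, 67, 1658], array([319.7, 252. ])), ([556, 358, 46, 38, 508], array([576. , 373.1]))]
220 317 323 7; 228 308 332 25; 236 306 333 28; 244 306 334 29; 252 305 335 31; 260 304 335 32; 268 303 336 19; 276 304 335 17; 284 312 327 16;
```

The wrist view's top ring of the handle sits at row ~272 against 269 predicted for exactly 90°, so it is upright. It also refines the hub to about (601.8, 48.5). I'll pinch it and begin cranking clockwise.

Request:
carry_out(targets=[{"dp": [1.5, 0, 0], "yaw": 0}, {"dp": [1.5, 0, 0], "yaw": 0}, {"dp": [1.5, 0, 0], "yaw": 0}, {"dp": [1.5, 0, 0], "yaw": 0}, {"dp": [1.5, 0, 0], "yaw": 0}, {"dp": [1.5, 0, 0], "yaw": 0}], fingers=-1, grip_force=25)

```text
clock: 14.48
eef_pos: [662.7, 72.3, 225.3]
tcp_rot: [-3.142, -0.0, -2.779]
contact_force: [0.2, 0.0, 2.0]
opening: 0.196
grasp_force: 25.5
```

```bash
cat > f.py <<'E'
from h import *
def st():
    s=r.sense();p=s['eef_pos'];y=s['tcp_rot'][2];x=np.array([np.cos(y),np.sin(y)]);t=np.array([np.sin(y),-np.cos(y)])
    F=s['contact_force'][:2];d=p[:2]-[601.8,48.5]
    print(s['clock'],"F radial(out->in) %.1f tang %.1f"%(F@x,F@t),"R %.1f ang %.1f yaw+180 %.1f"%(np.hypot(*d),np.degrees(np.arctan2(d[1],d[0])),np.degrees(y)+180),p.round(1),s['opening'].round(3))
E
python3 - <<'E'
from f import *
st()
for d in (1,2,3,4,5,6,7,8,9,10,12,15,20,25,30): a=np.radians(d);print(d,(65*(1-np.cos(a))).round(2),(-65*np.sin(a)).round(2),end='; ')
E
```

```text
Traceback (most recent call last):
  File "f.py", line 5, in st
    print(s['clock'],"F radial(out->in) %.1f tang %.1f"%(F@x,F@t),"R %.1f ang %.1f yaw+180 %.1f"%(np.hypot(*d),np.degrees(np.arctan2(d[1],d[0])),np.degrees(y)+180),p.round(1),s['opening'].round(3))
                                                                                                                                                                               ^^^^^^^^^^^^^^^^^^
AttributeError: 'float' object has no attribute 'round'
```

Request:
carry_out(targets=[{"dp": [0.1, -3.4, 0], "yaw": 3}, {"dp": [0.4, -6.8, 0], "yaw": 6}, {"dp": [0.8, -10.2, 0], "yaw": 9}, {"dp": [1.4, -13.5, 0], "yaw": 12}, {"dp": [1.4, -13.5, 0], "yaw": 12}])

```text
clock: 15.1
eef_pos: [666.2, 59.0, 225.3]
tcp_rot: [-3.141, -0.0, -2.988]
contact_force: [-1.7, -1.7, 2.4]
opening: 0.202
grasp_force: 25.6
```

```bash
sed -i "s/s\['opening'\].round(3)/round(s['opening'],3)/" f.py
python3 - <<'E'
from f import *
st()
E
```

```text
15.1 F radial(out->in) 1.9 tang -1.4 R 65.2 ang 9.2 yaw+180 8.8 [666.2  59.  225.3] 0.202
```

Request:
carry_out(targets=[{"dp": [0.2, -4.5, 0], "yaw": 4}, {"dp": [0.6, -9, 0], "yaw": 8}, {"dp": [1.4, -13.5, 0], "yaw": 12}, {"dp": [2.2, -16.8, 0], "yaw": 15}, {"dp": [2.2, -16.8, 0], "yaw": 15}])

```text
clock: 15.72
eef_pos: [666.5, 42.2, 225.2]
tcp_rot: [-3.141, -0.0, 3.034]
contact_force: [-0.7, -1.5, 3.1]
opening: 0.199
grasp_force: 25.6
```

```bash
python3 - <<'E'
from f import *
st();r.grab_frame("wrist");st();r.grab_frame("wrist");st()
E
```

```text
15.725 F radial(out->in) 0.5 tang -1.6 R 65.0 ang -5.6 yaw+180 353.9 [666.5  42.2 225.2] 0.199
15.775 F radial(out->in) 1.0 tang -0.8 R 65.0 ang -5.6 yaw+180 353.9 [666.5  42.2 225.2] 0.201
15.825 F radial(out->in) 2.0 tang -1.2 R 65.0 ang -5.6 yaw+180 353.9 [666.5  42.2 225.2] 0.197
```

Request:
carry_out(targets=[{"dp": [0.2, -4.5, 0], "yaw": 4}, {"dp": [0.6, -9, 0], "yaw": 8}, {"dp": [1.4, -13.5, 0], "yaw": 12}])

```text
clock: 16.2
eef_pos: [663.8, 29.5, 225.3]
tcp_rot: [3.141, 0.0, 2.823]
contact_force: [-1.7, 1.8, 2.2]
opening: 0.2
grasp_force: 25.6
```

```bash
python3 - <<'E'
from f import *
st();r.grab_frame("wrist");st()
E
```

```text
16.2 F radial(out->in) 2.2 tang 1.2 R 64.9 ang -17.1 yaw+180 341.8 [663.8  29.5 225.3] 0.2
16.25 F radial(out->in) -0.0 tang -0.9 R 64.8 ang -17.6 yaw+180 341.5 [663.6  28.9 225.2] 0.202
```

Request:
carry_out(targets=[{"dp": [0.2, -4.5, 0], "yaw": 4}, {"dp": [0.6, -9, 0], "yaw": 8}, {"dp": [1.4, -13.5, 0], "yaw": 12}, {"dp": [2.2, -16.8, 0], "yaw": 15}])

```text
clock: 16.75
eef_pos: [656.5, 14.2, 225.3]
tcp_rot: [3.141, 0.0, 2.562]
contact_force: [-0.6, 0.9, 1.2]
opening: 0.201
grasp_force: 25.6
```

```bash
python3 - <<'E'
from f import *
st();r.grab_frame("wrist");st()
E
```

```text
16.75 F radial(out->in) 0.9 tang 0.4 R 64.6 ang -32.1 yaw+180 326.8 [656.5  14.2 225.3] 0.201
16.8 F radial(out->in) 0.3 tang -0.2 R 64.6 ang -32.5 yaw+180 326.7 [656.3  13.8 225.2] 0.196
```

Request:
carry_out(targets=[{"dp": [0.2, -4.5, 0], "yaw": 4}, {"dp": [0.6, -9, 0], "yaw": 8}, {"dp": [1.4, -13.5, 0], "yaw": 12}, {"dp": [2.2, -16.8, 0], "yaw": 15}])

```text
clock: 17.3
eef_pos: [645.5, 1.3, 225.3]
tcp_rot: [3.141, 0.0, 2.301]
contact_force: [-1.0, 2.5, 2.1]
opening: 0.199
grasp_force: 25.6
```

```bash
python3 - <<'E'
from f import *
st();r.grab_frame("wrist");st()
E
```

```text
17.3 F radial(out->in) 2.5 tang 1.0 R 64.4 ang -47.2 yaw+180 311.8 [645.5   1.3 225.3] 0.199
17.35 F radial(out->in) 0.5 tang 0.1 R 64.4 ang -47.5 yaw+180 311.7 [645.3   1.  225.3] 0.2
```

Request:
carry_out(targets=[{"dp": [0.2, -4.5, 0], "yaw": 4}, {"dp": [0.6, -9, 0], "yaw": 8}, {"dp": [1.4, -13.5, 0], "yaw": 12}, {"dp": [2.2, -16.8, 0], "yaw": 15}])

```text
clock: 17.85
eef_pos: [631.6, -8.3, 225.3]
tcp_rot: [3.141, 0.0, 2.04]
contact_force: [0.2, -0.1, 1.5]
opening: 0.201
grasp_force: 25.6
```

```bash
python3 - <<'E'
from f import *
st();r.grab_frame("wrist");st()
E
```

```text
17.85 F radial(out->in) -0.2 tang 0.1 R 64.2 ang -62.3 yaw+180 296.9 [631.6  -8.3 225.3] 0.201
17.9 F radial(out->in) -0.4 tang -1.0 R 64.2 ang -62.7 yaw+180 296.7 [631.3  -8.5 225.3] 0.197
```

Request:
carry_out(targets=[{"dp": [0.2, -4.5, 0], "yaw": 4}, {"dp": [0.6, -9, 0], "yaw": 8}, {"dp": [1.2, -13.5, 0], "yaw": 12}, {"dp": [2.0, -16.8, 0], "yaw": 15}])

```text
clock: 18.4
eef_pos: [615.7, -14.1, 225.3]
tcp_rot: [3.141, -0.0, 1.778]
contact_force: [0.6, 1.5, 1.7]
opening: 0.198
grasp_force: 25.6
```

```bash
python3 - <<'E'
from f import *
st();r.grab_frame("wrist");st()
E
```

```text
18.4 F radial(out->in) 1.3 tang 0.9 R 64.1 ang -77.5 yaw+180 281.9 [615.7 -14.1 225.3] 0.198
18.45 F radial(out->in) 0.5 tang 0.3 R 64.1 ang -77.8 yaw+180 281.7 [615.3 -14.1 225.3] 0.201
```

Request:
carry_out(targets=[{"dp": [0.2, -4.5, 0], "yaw": 4}, {"dp": [0.6, -9, 0], "yaw": 8}, {"dp": [0.8, -10.2, 0], "yaw": 9}])

```text
clock: 18.82
eef_pos: [605.5, -15.5, 225.2]
tcp_rot: [3.141, -0.0, 1.622]
contact_force: [0.8, 0.4, 0.6]
opening: 0.199
grasp_force: 25.5
```

Request:
carry_out(targets=[{"dp": [0.2, -4.5, 0], "yaw": 4}, {"dp": [0.6, -9, 0], "yaw": 8}, {"dp": [0.8, -10.2, 0], "yaw": 9}])

```text
clock: 19.2
eef_pos: [595.2, -15.2, 225.2]
tcp_rot: [3.141, -0.0, 1.464]
contact_force: [1.0, 0.6, 1.2]
opening: 0.2
grasp_force: 25.5
```

```bash
python3 - <<'E'
from f import *
st();r.grab_frame("wrist");st()
E
```

```text
19.2 F radial(out->in) 0.7 tang 0.9 R 64.0 ang -95.9 yaw+180 263.9 [595.2 -15.2 225.2] 0.2
19.25 F radial(out->in) 0.3 tang 0.7 R 64.1 ang -96.0 yaw+180 263.9 [595.2 -15.2 225.2] 0.201
```

Request:
carry_out(targets=[{"dp": [0.2, -4.5, 0], "yaw": 4}, {"dp": [0.6, -9, 0], "yaw": 8}, {"dp": [0.8, -10.2, 0], "yaw": 9}])

```text
clock: 19.62
eef_pos: [585.2, -13.4, 225.3]
tcp_rot: [3.141, -0.0, 1.307]
contact_force: [1.2, 1.0, 0.8]
opening: 0.198
grasp_force: 25.5
```

Request:
carry_out(targets=[{"dp": [0.2, -4.5, 0], "yaw": 4}, {"dp": [0.6, -9, 0], "yaw": 8}, {"dp": [0.8, -10.2, 0], "yaw": 9}])

```text
clock: 20.0
eef_pos: [575.5, -10.0, 225.2]
tcp_rot: [3.141, -0.0, 1.15]
contact_force: [0.5, 1.5, 2.2]
opening: 0.201
grasp_force: 25.5
```

```bash
python3 - <<'E'
from f import *
st();r.grab_frame("wrist");st()
E
```

```text
20.0 F radial(out->in) 1.5 tang -0.2 R 64.1 ang -114.2 yaw+180 245.9 [575.5 -10.  225.2] 0.201
20.05 F radial(out->in) 1.2 tang -0.1 R 64.1 ang -114.2 yaw+180 245.9 [575.5  -9.9 225.2] 0.199
```

Request:
carry_out(targets=[{"dp": [0.2, -4.5, 0], "yaw": 4}, {"dp": [0.6, -9, 0], "yaw": 8}, {"dp": [0.8, -10.2, 0], "yaw": 9}])

```text
clock: 20.42
eef_pos: [566.6, -5.1, 225.3]
tcp_rot: [3.141, -0.0, 0.993]
contact_force: [1.1, 0.8, 1.8]
opening: 0.197
grasp_force: 25.5
```

Request:
carry_out(targets=[{"dp": [0.2, -4.5, 0], "yaw": 4}, {"dp": [0.6, -9, 0], "yaw": 8}, {"dp": [0.8, -10.2, 0], "yaw": 9}])

```text
clock: 20.8
eef_pos: [558.5, 1.1, 225.2]
tcp_rot: [3.141, -0.0, 0.836]
contact_force: [0.9, 0.6, 1.5]
opening: 0.2
grasp_force: 25.5
```

```bash
python3 - <<'E'
from f import *
st();r.grab_frame("wrist");st()
E
```

```text
20.8 F radial(out->in) 1.0 tang 0.3 R 64.2 ang -132.4 yaw+180 227.9 [558.5   1.1 225.2] 0.2
20.85 F radial(out->in) 2.0 tang -0.8 R 64.2 ang -132.5 yaw+180 227.8 [558.4   1.2 225.2] 0.198
```

Request:
carry_out(targets=[{"dp": [0.2, -4.5, 0], "yaw": 4}, {"dp": [0.6, -9, 0], "yaw": 8}, {"dp": [0.8, -10.2, 0], "yaw": 9}])

```text
clock: 21.22
eef_pos: [551.4, 8.5, 225.2]
tcp_rot: [3.141, -0.0, 0.678]
contact_force: [1.3, 0.6, 1.9]
opening: 0.2
grasp_force: 25.5
```

Request:
carry_out(targets=[{"dp": [0.2, -4.5, 0], "yaw": 4}, {"dp": [0.6, -9, 0], "yaw": 8}, {"dp": [0.8, -10.2, 0], "yaw": 9}])

```text
clock: 21.6
eef_pos: [546.1, 16.4, 225.3]
tcp_rot: [3.14, -0.0, 0.522]
contact_force: [3.7, -2.8, 0.6]
opening: 0.197
grasp_force: 25.5
```

```bash
python3 - <<'E'
from f import *
st();r.grab_frame("wrist");st()
E
```

```text
21.6 F radial(out->in) 1.9 tang 4.2 R 64.3 ang -150.1 yaw+180 209.9 [546.1  16.4 225.3] 0.197
21.65 F radial(out->in) 1.2 tang 3.4 R 64.4 ang -150.2 yaw+180 209.8 [545.9  16.5 225.3] 0.197
```

Contact came between −141° and −150°. Home cannot come before about −163°, so I go smaller now.

Request:
carry_out(targets=[{"dp": [0, -2.3, 0], "yaw": 2}, {"dp": [0.2, -4.5, 0], "yaw": 4}])

```text
clock: 21.9
eef_pos: [543.8, 20.5, 225.2]
tcp_rot: [3.141, -0.0, 0.451]
contact_force: [2.2, -3.3, 1.4]
opening: 0.198
grasp_force: 25.5
```

Request:
carry_out(targets=[{"dp": [0, -2.3, 0], "yaw": 2}, {"dp": [0.2, -4.5, 0], "yaw": 4}])

```text
clock: 22.15
eef_pos: [542.0, 24.6, 225.3]
tcp_rot: [3.141, -0.0, 0.382]
contact_force: [2.3, -3.8, 1.2]
opening: 0.2
grasp_force: 25.5
```

```bash
python3 - <<'E'
from f import *
st();r.grab_frame("wrist");st()
E
```

```text
22.15 F radial(out->in) 0.8 tang 4.4 R 64.4 ang -158.2 yaw+180 201.9 [542.   24.6 225.3] 0.2
22.2 F radial(out->in) 1.0 tang 4.0 R 64.5 ang -158.4 yaw+180 201.8 [541.9  24.8 225.2] 0.201
```

Request:
carry_out(targets=[{"dp": [0, -1.7, 0], "yaw": 1.5}, {"dp": [0, -1.7, 0], "yaw": 1.5}])

```text
clock: 22.45
eef_pos: [541.2, 26.6, 225.2]
tcp_rot: [3.141, -0.0, 0.355]
contact_force: [2.0, -2.4, 1.7]
opening: 0.199
grasp_force: 25.5
```

Request:
carry_out(targets=[{"dp": [0, -1.7, 0], "yaw": 1.5}, {"dp": [0, -1.7, 0], "yaw": 1.5}])

```text
clock: 22.7
eef_pos: [540.5, 28.4, 225.2]
tcp_rot: [-3.142, -0.0, 0.328]
contact_force: [2.8, -3.2, 0.6]
opening: 0.199
grasp_force: 25.6
```

```bash
python3 - <<'E'
from f import *
st();r.grab_frame("wrist");st()
E
```

```text
22.7 F radial(out->in) 1.6 tang 3.9 R 64.5 ang -161.8 yaw+180 198.8 [540.5  28.4 225.2] 0.199
22.75 F radial(out->in) 1.9 tang 2.4 R 64.5 ang -161.8 yaw+180 198.8 [540.5  28.4 225.2] 0.196
```

Request:
carry_out(targets=[{"dp": [0, -1.1, 0], "yaw": 1}, {"dp": [0, -1.1, 0], "yaw": 1}])

```text
clock: 23.0
eef_pos: [540.1, 29.4, 225.2]
tcp_rot: [-3.142, -0.0, 0.31]
contact_force: [3.0, -3.1, 0.9]
opening: 0.198
grasp_force: 25.6
```

Request:
carry_out(targets=[{"dp": [0, -1.1, 0], "yaw": 1}, {"dp": [0, -1.1, 0], "yaw": 1}])

```text
clock: 23.25
eef_pos: [539.8, 30.5, 225.2]
tcp_rot: [-3.142, -0.0, 0.293]
contact_force: [1.9, -2.6, 1.4]
opening: 0.199
grasp_force: 25.6
```

Request:
carry_out(targets=[{"dp": [0, -1.1, 0], "yaw": 1}, {"dp": [0, -1.1, 0], "yaw": 1}])

```text
clock: 23.5
eef_pos: [539.5, 31.6, 225.2]
tcp_rot: [-3.142, -0.0, 0.275]
contact_force: [2.8, -2.9, 2.9]
opening: 0.198
grasp_force: 25.6
```

Request:
carry_out(targets=[{"dp": [0, -1.1, 0], "yaw": 1}, {"dp": [0, -1.1, 0], "yaw": 1}])

```text
clock: 23.75
eef_pos: [539.2, 32.6, 225.2]
tcp_rot: [-3.142, -0.0, 0.258]
contact_force: [3.4, -3.1, 2.4]
opening: 0.197
grasp_force: 25.6
```

Request:
carry_out(targets=[{"dp": [0, -1.1, 0], "yaw": 1}, {"dp": [0, -1.1, 0], "yaw": 1}])

```text
clock: 24.0
eef_pos: [538.9, 33.7, 225.2]
tcp_rot: [-3.142, -0.0, 0.24]
contact_force: [3.1, -2.2, 2.5]
opening: 0.2
grasp_force: 25.6
```

Request:
carry_out(targets=[{"dp": [0, -1.1, 0], "yaw": 1}, {"dp": [0, -1.1, 0], "yaw": 1}])

```text
clock: 24.25
eef_pos: [538.6, 34.7, 225.2]
tcp_rot: [-3.142, -0.0, 0.223]
contact_force: [2.0, -3.0, 2.3]
opening: 0.199
grasp_force: 25.6
```

Request:
carry_out(targets=[{"dp": [0, -1.1, 0], "yaw": 1}, {"dp": [0, -1.1, 0], "yaw": 1}])

```text
clock: 24.5
eef_pos: [538.4, 35.8, 225.2]
tcp_rot: [-3.142, -0.0, 0.205]
contact_force: [2.8, -3.5, 2.4]
opening: 0.201
grasp_force: 25.6
```

Request:
carry_out(targets=[{"dp": [0, -1.1, 0], "yaw": 1}, {"dp": [0, -1.1, 0], "yaw": 1}])

```text
clock: 24.75
eef_pos: [538.1, 36.9, 225.2]
tcp_rot: [-3.142, -0.0, 0.188]
contact_force: [2.6, -3.8, 2.8]
opening: 0.195
grasp_force: 25.6
```

Request:
carry_out(targets=[{"dp": [0, -1.1, 0], "yaw": 1}, {"dp": [0, -1.1, 0], "yaw": 1}])

```text
clock: 25.0
eef_pos: [537.9, 38.0, 225.2]
tcp_rot: [-3.142, 0.0, 0.171]
contact_force: [2.3, -3.2, 3.3]
opening: 0.196
grasp_force: 25.6
```

Request:
carry_out(targets=[{"dp": [0, -1.1, 0], "yaw": 1}, {"dp": [0, -1.1, 0], "yaw": 1}])

```text
clock: 25.25
eef_pos: [537.8, 39.1, 225.2]
tcp_rot: [-3.142, -0.0, 0.153]
contact_force: [3.1, -3.1, 2.4]
opening: 0.2
grasp_force: 25.6
```

Request:
carry_out(targets=[{"dp": [0, -1.1, 0], "yaw": 1}, {"dp": [0, -1.1, 0], "yaw": 1}])

```text
clock: 25.5
eef_pos: [537.5, 40.2, 225.2]
tcp_rot: [-3.142, 0.0, 0.136]
contact_force: [2.3, -3.1, 3.0]
opening: 0.2
grasp_force: 25.7
```

Request:
carry_out(targets=[{"dp": [0, -1.1, 0], "yaw": 1}, {"dp": [0, -1.1, 0], "yaw": 1}])

```text
clock: 25.75
eef_pos: [537.4, 41.2, 225.2]
tcp_rot: [-3.142, -0.0, 0.118]
contact_force: [3.4, -2.7, 2.1]
opening: 0.199
grasp_force: 25.7
```

Request:
carry_out(targets=[{"dp": [0, -1.1, 0], "yaw": 1}, {"dp": [0, -1.1, 0], "yaw": 1}])

```text
clock: 26.0
eef_pos: [537.2, 42.3, 225.2]
tcp_rot: [-3.142, 0.0, 0.101]
contact_force: [1.6, -2.5, 2.6]
opening: 0.204
grasp_force: 25.7
```

Request:
carry_out(targets=[{"dp": [0, -1.1, 0], "yaw": 1}, {"dp": [0, -1.1, 0], "yaw": 1}])

```text
clock: 26.25
eef_pos: [537.1, 43.4, 225.2]
tcp_rot: [-3.142, 0.0, 0.083]
contact_force: [3.2, -3.0, 2.2]
opening: 0.201
grasp_force: 25.7
```

Request:
carry_out(targets=[{"dp": [0, -1.1, 0], "yaw": 1}, {"dp": [0, -1.1, 0], "yaw": 1}])

```text
clock: 26.5
eef_pos: [537.0, 44.5, 225.2]
tcp_rot: [-3.142, 0.0, 0.066]
contact_force: [2.9, -3.6, 3.0]
opening: 0.199
grasp_force: 25.7
```

Request:
carry_out(targets=[{"dp": [0, -1.1, 0], "yaw": 1}, {"dp": [0, -1.1, 0], "yaw": 1}])

```text
clock: 26.75
eef_pos: [537.0, 45.6, 225.2]
tcp_rot: [-3.142, 0.0, 0.048]
contact_force: [1.9, -3.7, 2.8]
opening: 0.202
grasp_force: 25.7
```

Request:
carry_out(targets=[{"dp": [0, -1.1, 0], "yaw": 1}, {"dp": [0, -1.1, 0], "yaw": 1}])

```text
clock: 27.0
eef_pos: [537.0, 46.7, 225.2]
tcp_rot: [-3.142, -0.0, 0.031]
contact_force: [2.7, -3.5, 3.8]
opening: 0.201
grasp_force: 25.7
```

Request:
carry_out(targets=[{"dp": [0, -1.1, 0], "yaw": 1}, {"dp": [0, -1.1, 0], "yaw": 1}])

```text
clock: 27.25
eef_pos: [536.9, 47.8, 225.2]
tcp_rot: [-3.142, 0.0, 0.013]
contact_force: [1.9, -4.1, 2.9]
opening: 0.194
grasp_force: 25.7
```

Request:
carry_out(targets=[{"dp": [0, -1.1, 0], "yaw": 1}, {"dp": [0, -1.1, 0], "yaw": 1}])

```text
clock: 27.5
eef_pos: [536.9, 48.9, 225.2]
tcp_rot: [-3.142, 0.0, -0.004]
contact_force: [2.2, -3.2, 3.4]
opening: 0.2
grasp_force: 25.7
```

Request:
carry_out(targets=[{"dp": [0, -1.1, 0], "yaw": 1}, {"dp": [0, -1.1, 0], "yaw": 1}])

```text
clock: 27.75
eef_pos: [536.9, 50.0, 225.2]
tcp_rot: [-3.142, 0.0, -0.022]
contact_force: [2.4, -4.2, 3.1]
opening: 0.2
grasp_force: 25.7
```

Request:
carry_out(targets=[{"dp": [0, -1.1, 0], "yaw": 1}, {"dp": [0, -1.1, 0], "yaw": 1}])

```text
clock: 28.0
eef_pos: [536.9, 51.1, 225.2]
tcp_rot: [-3.142, 0.0, -0.039]
contact_force: [2.2, -3.7, 3.3]
opening: 0.195
grasp_force: 25.7
```

Request:
carry_out(targets=[{"dp": [0, -1.1, 0], "yaw": 1}, {"dp": [0, -1.1, 0], "yaw": 1}])

```text
clock: 28.25
eef_pos: [537.0, 52.2, 225.2]
tcp_rot: [-3.141, 0.0, -0.056]
contact_force: [2.6, -3.7, 2.8]
opening: 0.198
grasp_force: 25.7
```

Request:
carry_out(targets=[{"dp": [0, -1.1, 0], "yaw": 1}, {"dp": [0, -1.1, 0], "yaw": 1}])

```text
clock: 28.5
eef_pos: [537.0, 53.3, 225.2]
tcp_rot: [-3.141, 0.0, -0.074]
contact_force: [1.5, -3.0, 3.3]
opening: 0.198
grasp_force: 25.7
```

Request:
carry_out(targets=[{"dp": [0, -1.1, 0], "yaw": 1}, {"dp": [0, -1.1, 0], "yaw": 1}])

```text
clock: 28.75
eef_pos: [537.1, 54.4, 225.2]
tcp_rot: [-3.142, 0.0, -0.091]
contact_force: [2.4, -3.7, 3.1]
opening: 0.198
grasp_force: 25.7
```

Request:
carry_out(targets=[{"dp": [0, -1.1, 0], "yaw": 1}, {"dp": [0, -1.1, 0], "yaw": 1}])

```text
clock: 29.0
eef_pos: [537.2, 55.4, 225.2]
tcp_rot: [3.142, 0.0, -0.109]
contact_force: [1.7, -4.2, 3.6]
opening: 0.198
grasp_force: 25.7
```

Request:
carry_out(targets=[{"dp": [0, -1.1, 0], "yaw": 1}, {"dp": [0, -1.1, 0], "yaw": 1}])

```text
clock: 29.25
eef_pos: [537.3, 56.4, 225.2]
tcp_rot: [3.141, 0.0, -0.126]
contact_force: [0.8, -5.4, 3.9]
opening: 0.198
grasp_force: 25.8
```

It's starting to firm: tangential force 4.0, then 5.3 N. I'll take single small steps.

Request:
carry_out(targets=[{"dp": [0, -0.6, 0], "yaw": 0.5}, {"dp": [0, -0.6, 0], "yaw": 0.5}])

```text
clock: 29.5
eef_pos: [537.3, 56.8, 225.2]
tcp_rot: [3.141, 0.0, -0.135]
contact_force: [1.2, -4.7, 4.2]
opening: 0.201
grasp_force: 25.8
```

```bash
python3 - <<'E'
from f import *
st();r.grab_frame("wrist");st();r.grab_frame("wrist");st()
E
```

```text
29.5 F radial(out->in) 1.8 tang 4.5 R 65.0 ang 172.7 yaw+180 172.3 [537.3  56.8 225.2] 0.201
29.55 F radial(out->in) 0.9 tang 5.7 R 65.0 ang 172.7 yaw+180 172.3 [537.4  56.8 225.2] 0.196
29.6 F radial(out->in) 1.6 tang 6.1 R 65.0 ang 172.7 yaw+180 172.3 [537.3  56.8 225.2] 0.2
```

Request:
carry_out(targets=[{"dp": [0, -0.7, 0], "yaw": 0.5}, {"dp": [0, -0.7, 0], "yaw": 0.5}])

```text
clock: 29.85
eef_pos: [537.4, 57.4, 225.2]
tcp_rot: [3.141, 0.0, -0.144]
contact_force: [0.6, -6.2, 4.0]
opening: 0.196
grasp_force: 25.8
```

```bash
python3 - <<'E'
from f import *
st();r.grab_frame("wrist");st();r.grab_frame("wrist");st()
E
```

```text
29.85 F radial(out->in) 1.5 tang 6.1 R 65.0 ang 172.1 yaw+180 171.8 [537.4  57.4 225.2] 0.196
29.9 F radial(out->in) 2.8 tang 5.9 R 65.0 ang 172.2 yaw+180 171.8 [537.4  57.3 225.2] 0.199
29.95 F radial(out->in) 1.9 tang 5.9 R 65.0 ang 172.2 yaw+180 171.8 [537.4  57.4 225.2] 0.2
```

Request:
carry_out(targets=[{"dp": [0, -0.7, 0], "yaw": 0.5}, {"dp": [0, -0.7, 0], "yaw": 0.5}])

```text
clock: 30.2
eef_pos: [537.5, 57.9, 225.2]
tcp_rot: [3.14, 0.0, -0.152]
contact_force: [0.5, -6.5, 3.9]
opening: 0.202
grasp_force: 25.8
```

```bash
python3 - <<'E'
from f import *
st();r.grab_frame("wrist");st();r.grab_frame("wrist");st()
E
```

```text
30.2 F radial(out->in) 1.5 tang 6.3 R 65.0 ang 171.7 yaw+180 171.3 [537.5  57.9 225.2] 0.202
30.25 F radial(out->in) 2.5 tang 5.6 R 65.0 ang 171.7 yaw+180 171.3 [537.4  57.9 225.2] 0.193
30.3 F radial(out->in) 1.7 tang 6.4 R 65.0 ang 171.7 yaw+180 171.3 [537.5  57.9 225.2] 0.202
```

Request:
carry_out(targets=[{"dp": [0, -0.8, 0], "yaw": 0.7}, {"dp": [0, -0.8, 0], "yaw": 0.7}])

```text
clock: 30.55
eef_pos: [537.5, 58.6, 225.1]
tcp_rot: [3.14, 0.0, -0.165]
contact_force: [0.9, -6.9, 3.8]
opening: 0.2
grasp_force: 25.9
```

```bash
python3 - <<'E'
from f import *
st();r.grab_frame("wrist");st();r.grab_frame("wrist");st()
E
```

```text
30.55 F radial(out->in) 2.0 tang 6.7 R 65.1 ang 171.1 yaw+180 170.6 [537.5  58.6 225.1] 0.2
30.6 F radial(out->in) 1.6 tang 6.9 R 65.0 ang 171.1 yaw+180 170.6 [537.5  58.6 225.1] 0.198
30.65 F radial(out->in) 2.4 tang 6.7 R 65.0 ang 171.1 yaw+180 170.6 [537.6  58.6 225.2] 0.199
```

The force has climbed steadily from a plateau of 3.6 N to 6.8 N, about 6 N over free turning and well short of the 11 N dent. The lid is home, so I wind back about 100°.

Request:
carry_out(targets=[{"dp": [0.2, 4.5, 0], "yaw": -4}, {"dp": [0.6, 9, 0], "yaw": -8}, {"dp": [1.4, 13.5, 0], "yaw": -12}, {"dp": [2.5, 17.9, 0], "yaw": -16}, {"dp": [3.9, 22.2, 0], "yaw": -20}, {"dp": [5.6, 26.4, 0], "yaw": -24}, {"dp": [7.6, 30.5, 0], "yaw": -28}, {"dp": [9.9, 34.4, 0], "yaw": -32}, {"dp": [12.4, 38.2, 0], "yaw": -36}, {"dp": [15.2, 41.8, 0], "yaw": -40}])

```text
clock: 31.9
eef_pos: [545.7, 16.8, 225.1]
tcp_rot: [-3.139, -0.001, 0.536]
contact_force: [0.3, 2.0, 4.1]
opening: 0.197
grasp_force: 25.7
```

```bash
python3 - <<'E'
from f import *
st()
E
```

```text
31.9 F radial(out->in) 1.3 tang -1.6 R 64.4 ang -150.5 yaw+180 210.7 [545.7  16.8 225.1] 0.197
```

Request:
carry_out(targets=[{"dp": [0.2, 4.5, 0], "yaw": -4}, {"dp": [0.6, 9, 0], "yaw": -8}, {"dp": [1.4, 13.5, 0], "yaw": -12}, {"dp": [2.5, 17.9, 0], "yaw": -16}, {"dp": [3.9, 22.2, 0], "yaw": -20}, {"dp": [5.6, 26.4, 0], "yaw": -24}, {"dp": [7.6, 30.5, 0], "yaw": -28}, {"dp": [9.9, 34.4, 0], "yaw": -32}, {"dp": [12.4, 38.2, 0], "yaw": -36}, {"dp": [15.2, 41.8, 0], "yaw": -40}])

```text
clock: 33.15
eef_pos: [579.7, -11.6, 225.1]
tcp_rot: [-3.14, -0.001, 1.234]
contact_force: [-2.4, 0.5, 5.6]
opening: 0.199
grasp_force: 25.9
```

Request:
carry_out(targets=[{"dp": [0.2, 4.5, 0], "yaw": -4}, {"dp": [0.6, 9, 0], "yaw": -8}, {"dp": [1.4, 13.5, 0], "yaw": -12}, {"dp": [2.5, 17.9, 0], "yaw": -16}, {"dp": [3.9, 22.2, 0], "yaw": -20}, {"dp": [5.6, 26.4, 0], "yaw": -24}, {"dp": [5.6, 26.4, 0], "yaw": -24}])

```text
clock: 34.02
eef_pos: [607.0, -15.3, 225.1]
tcp_rot: [-3.141, -0.002, 1.651]
contact_force: [0.1, 0.4, 3.8]
opening: 0.201
grasp_force: 25.8
```

```bash
python3 - <<'E'
from f import *
st()
E
```

```text
34.025 F radial(out->in) 0.4 tang 0.1 R 64.0 ang -85.4 yaw+180 274.6 [607.  -15.3 225.1] 0.201
```

Request:
carry_out(targets=[{"dp": [0, 0, 0], "yaw": 0}, {"dp": [0, 0, 0], "yaw": 0}, {"dp": [0, 0, 0], "yaw": 0}, {"dp": [0, 0, 0], "yaw": 0}, {"dp": [0, 0, -20], "yaw": 0}, {"dp": [0, 0, -50], "yaw": 0}, {"dp": [0, 0, -85], "yaw": 0}, {"dp": [0, 0, -120], "yaw": 0}, {"dp": [-40, 0, -120], "yaw": 0}, {"dp": [-90, 0, -120], "yaw": 0}, {"dp": [-140, 0, -120], "yaw": 0}, {"dp": [-140, 0, -120], "yaw": 0}], fingers=0.2)

```text
clock: 35.52
eef_pos: [618.0, -158.8, 344.8]
tcp_rot: [-3.141, 0.001, 1.647]
contact_force: [0.6, 1.2, 0.3]
opening: 0.595
grasp_force: 0.0
```

```bash
python3 - <<'E'
from red import *
s=r.sense();print(s['clock'],s['eef_pos'],s['contact_force'])
hub=np.array([601.8,48.5,0])
a=np.radians(-85.4);u=np.array([np.cos(a),np.sin(a),0]);k=hub+65*u+[0,0,207]
for n in ("side","top"):
  c,m,o=red(n);print(n,o)
  for t in (80,90): 
    t=np.radians(t);print(proj(c,[k+L*(np.sin(t)*np.array([0,0,1])-np.cos(t)*u) for L in (12,62)]).round(1).tolist())
b=r.grab_frame("side");cv2.imwrite("pics/end.png",b[:,:,::-1])
# lid/foot edges: column profile down through foot and tin, start and now
s0=cv2.imread("pics/s0.png")
for im in (s0,b[:,:,::-1]):
    print(im[190:245,318].sum(1).tolist())
c=r.get_calibration("side");print(proj(c,[[hub[0],hub[1],z] for z in (20,72,77,90,165)]).round(1).tolist())
E
```

```text
35.525 [ 618.03775261 -158.82249964  344.811962  ] [0.56496634 1.19168494 0.34117952]
side [([309, 113, 9, 28, 214], array([313.4, 126.6]))]
[[314.1, 138.9], [313.2, 118.6]]
[[314.2, 138.2], [314.0, 115.3]]
top [([75, 78, 27, 25, 419], array([88.5, 90.7])), ([361, 159, 11, 16, 124], array([366. , 166.6]))]
[[364.3, 170.5], [361.8, 164.3]]
[[365.5, 170.4], [368.1, 163.6]]
[104, 92, 80, 89, 85, 87, 93, 84, 79, 88, 90, 90, 94, 97, 96, 96, 97, 94, 100, 101, 93, 89, 92, 136, 181, 208, 212, 211, 210, 205, 207, 210, 211, 211, 204, 205, 198, 190, 187, 186, 188, 182, 193, 194, 198, 199, 197, 196, 198, 199, 202, 202, 201, 189, 163]
[115, 115, 100, 94, 96, 100, 108, 115, 129, 121, 111, 99, 103, 92, 96, 100, 96, 104, 94, 102, 95, 98, 103, 98, 102, 95, 96, 100, 118, 162, 189, 201, 204, 207, 213, 205, 207, 201, 192, 185, 186, 177, 184, 192, 194, 196, 195, 193, 199, 200, 197, 196, 198, 192, 163]
[[310.4, 233.0], [310.1, 215.8], [310.0, 214.0], [309.9, 209.4], [309.4, 180.8]]
```

```bash
python3 - <<'E'
from rig import r
print(r.sign_off())
E
```

```text
the job is handed in; nothing more can be done
None
```

The job is handed in at about 36 s: the handle is upright. I judged the lid home by feel, stopping at about 6 N over free turning (dent limit about 11 N). The crank is wound back about 14 mm off the lid, and nothing else was touched as far as I could tell.

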